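Unlatch the blue-lidded proving box

TASK

Unlatch the proving box with the blue lid: first slide its red keeper sideways along its track, fully out of the way, then draw the steel bolt by its black knob all the way back, out of its catch. Leave both parts open and do not touch the similar box with the white lid.

Things in the scene. Friction and masses are not known exactly. Their poses are not given: they have to be found in the camera images.
- blue_box: Plywood proving box with a blue lid, 260 (x) by 240 (y) by 120 mm high, fixed. Origin: centre of its underside, z up; -x is the front, within 20 degrees of facing the robot. Latch on top: the bolt shoots towards -x through a loop on the front strip; the red keeper behind its tail blocks it. Two loops over the bolt at x = -66 and -106 mm are 20 mm above the lid; all but the knobs is lower.
- keeper_knob (a point): Centre of the upright red keeper knob, 18 mm in diameter, its sides free from 18 to 56 mm above the lid (the point is 36 mm above it). In the box's frame x = +33 mm; y = 0 to 5 mm when it blocks the bolt, y = 60 mm at the end stop, fully open. It slides only along the box's y, stays where it is left and takes about 2 N to move.
- bolt_knob (a point): Centre of the upright black bolt knob, 18 mm in diameter, from 16 to 56 mm above the lid (the point is 36 mm above it), on a flat steel bolt. In the box's frame y = 0; x = -50 to -48 mm when shot, x = 0 at the end stop, fully drawn back (+x). It slides only along the box's x, stays where it is left and takes 2 to 3 N; while the keeper is closed it jams after 3 mm.
- white_box: A second proving box of the same size with the same red keeper and black-knobbed bolt, but with a white lid; fixed. Origin: centre of its underside. Not to be touched.

How it is judged (in metres and radians):
On the way, in this order (a step that is already met when the one before it is completed fails the run):
1. the red keeper of the blue-lidded box is slid aside (at least 45 mm of its 60 mm) while the bolt is still shot (y of keeper_knob in the frame of blue_box above 0.045 m and x of bolt_knob in the frame of blue_box below -0.038 m), for 0.1 s.
2. the bolt is drawn back (at least 38 mm of its 50 mm) with the keeper still aside (y of keeper_knob in the frame of blue_box above 0.045 m and x of bolt_knob in the frame of blue_box above -0.012 m), for 0.1 s.
At the end, for the whole second after the job is handed in: On the blue-lidded box the red keeper stands at least 45 mm (of 60 mm) aside and the bolt is drawn back at least 38 mm (of 50 mm) (all of step 2); the robot touches nothing.
It fails at once if the robot touches the white-lidded box or its latch (contact force between white_box and the arm above 1 N or contact force between white_box and the fingers above 1 N).
It also fails if it takes over 37 s, if anything falls off the work surface, if the arm or the gripper's body presses on something with over 40 N, if the wrist force passes 120 N, or if a joint passes its speed limit or range.

ROBOT

A 7-joint arm with a two-finger parallel gripper is mounted at the origin on the work surface. World frame = base frame: x ahead of the robot, y to its left, z up, the work surface at z = 0. Lengths are in mm, angles in degrees, forces in N, time in s.
With the tool pointing down it reaches from about 350 to 900 mm from the base axis. Payload 8.1 kg.
Tool frame: the origin (TCP) lies midway between the tips of the shut fingers; the grasp point (between the pads) lies behind it (ctrl.tcp_to_grasp is the y of the grasp point in the tool frame, in mm); y points along the fingers, z is the direction in which the jaws open and shut, and the axes are right-handed (so a half turn about y gives the same grasp; the last joint's range is limited). The gripper opens to 92 mm and grips with 3 to 60 N. Pads are 19 mm wide; open, the fingers measure 130 mm over their backs; the gripper's body (75 mm by 190 mm) begins 47 mm behind the grasp point.
Start: joints at [-83.056, 24.895, 1.432, 90.138, -0.665, 64.973, -4.303], TCP at [138.737, 609.421, 226.742] pointing down, gripper open.
Joint ranges: [-149.89, 149.89], [-25.12, 119.58], [-72.63, 75.52], [4.76, 147.25], [-75.54, 255.54], [6.69, 114.76], [-157.13, 157.13]. Speed limits (degrees/s): [127.2, 127.2, 172.46, 172.46, 180, 180, 180].

INTERFACE

Orientations are given as a 3x3 rotation matrix whose columns are the frame's x, y, z axes.
In Python, from rig import readout, cams, job, ctrl gives the robot as it stands. The module is installed in compiled form; this text tells all that it offers.
- The arm moves only by the shell command python3 -m crank 'ROWS' [FORCE]. ROWS is JSON, a list of rows, each an object with "offset": the shift along the tool's x, y, z in units of 0.15 m (1.0 is 0.15 m), a list of three; "turn": the turn about the tool's y in units of pi/2 rad (1.0 is pi/2 rad); "fingers": the closure, from 0 (fully open) to 1 (shut). In form: [{"offset": [x, y, z], "turn": turn, "fingers": fingers}, ...]. A call has 1 to 12 rows; each row is the pose to reach, as a shift and turn from the pose commanded when the call began, along the tool's axes at that moment; what a row does not reach only later rows make up. A row lasts 1/10 s, in which the tool goes at most 50 mm and 8.59 degrees, less where a joint would pass 70% of its speed; a pose out of reach is approached as far as the arm can. A call with a number of a shift or a turn outside -1 to 1 is refused whole. A call with a gripper value outside its range is refused whole. The fingers move at their own pace and stop on an object; FORCE is the grip in N (left out, the last holds). Time passes only in rows, so rows that repeat a pose let the fingers close. It gives the time, the measured TCP pose, the force and the opening at its end, in the units of the state.
- readout.read_state(): the state, without advancing time (a new reading comes with each control period).
- cams.capture(name): name is "scene" or "top"; returns a dict with "color" (384x512x3 uint8, red, green, blue), "depth" (384x512 float32, mm along the optical axis (not along the pixel's ray), 0 where there is no reading), "fx", "fy", "cx", "cy" (pixels), "extrinsics" (4x4, takes a point from world to camera coordinates). Camera axes: x right, y down, z forward; pixel columns grow to the right and rows downward; lengths in mm; the calibration is good to about 2 mm. A picture is of the moment at which its call begins.
- job.job_done(): hands the job in, once; it reports no verdict.
The state is a dict: "clock": time; "joints": joint angles; "joint_vel": joint speeds; "tau": joint torques, N m; "tool_pos": TCP position; "tool_rot": TCP orientation; "wrist_force": force on the tool from outside, world axes, zero at the start; "moment": the same for the moment, N m; "width": finger opening in mm.
Only numpy, scipy, OpenCV 4.12 (cv2) and the standard library are available. Lean on these libraries where they do the work, as an engineer would, in place of code of your own. Each camera call takes 0.05 s, during which the arm holds its last target. There are 200 camera calls.

## Working session

There is one attempt and no reset: what is moved stays moved. The work goes in short steps, Python scripts to look and compute and a shell command to move; the robot and the scene stay as the last step left them, time stands still between calls to the robot, and variables do not carry over. Pictures are saved under pics/ and viewed, about 8 in all and at most 12, crops included, and the job is handed in when it is done.

```bash
mkdir -p pics
python3 - <<'E'
from rig import readout,cams,ctrl
import cv2,numpy as np
s=readout.read_state();print(s['clock'],s['tool_pos'],np.round(s['tool_rot'],3).tolist(),s['width'],ctrl.tcp_to_grasp)
for n in('top','scene'):
    c=cams.capture(n);cv2.imwrite(f'pics/{n}0.png',c['color'][:,:,::-1])
    np.savez(f'{n}0.npz',**c)
    print(n,c['fx'],c['cx'],c['cy'],np.round(c['extrinsics'],3).tolist())
E
```

```text
0.0 [138.65045003 608.89025387 225.93737858] [[0.975, -0.0, 0.222], [-0.222, -0.002, 0.975], [0.0, -1.0, -0.002]] 91.83725778378738 -18.8
top 378.3465112137514 258.24218649918424 195.87744378441556 [[-0.007, -1.0, -0.03, 16.111], [-0.996, 0.009, -0.091, 537.761], [0.091, 0.029, -0.995, 895.631], [0.0, 0.0, 0.0, 1.0]]
scene 362.3447133448614 261.53594350165963 187.5822762184785 [[-0.625, 0.781, 0.01, 334.324], [0.678, 0.55, -0.488, -318.646], [-0.387, -0.298, -0.873, 1008.042], [0.0, 0.0, 0.0, 1.0]]
```

View pics/top0.png

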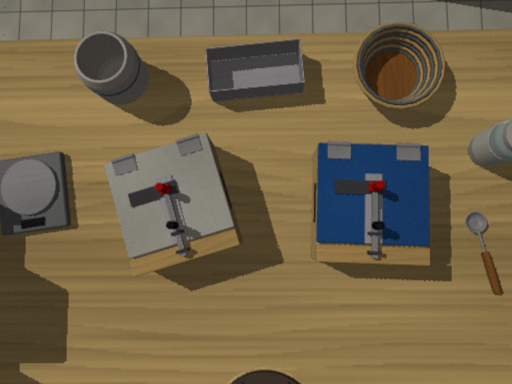

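View pics/scene0.png

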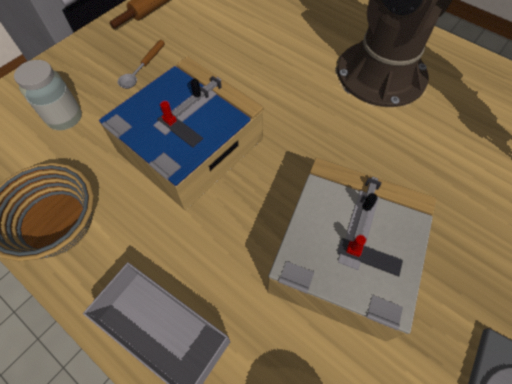

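The top view shows the blue box on the right: red knob at about (377,186), black knob at (378,226), and the keeper track running left (+y). The white box is left of it, with its knobs at (163,188) and (172,226). The scene view agrees, with the blue box's knobs at (168,113) and (196,88).

```bash
cat > h.py <<'E'
import numpy as np,cv2
def ray(c,uv,z):
    E=c['extrinsics'];R=E[:3,:3];o=-R.T@E[:3,3]
    d=R.T@np.array([(uv[0]-c['cx'])/c['fx'],(uv[1]-c['cy'])/c['fy'],1]);return o+d*(z-o[2])/d[2]
def pts(c,m):
    v,u=np.nonzero(m&(c['depth']>0));d=c['depth'][v,u]
    P=np.c_[(u-c['cx'])/c['fx']*d,(v-c['cy'])/c['fy']*d,d];E=c['extrinsics']
    return (P-E[:3,3])@E[:3,:3]
def measure(c,name):
    I=c['color'].astype(int);r,g,b=I[...,0],I[...,1],I[...,2]
    blue=((b>70)&(b>1.8*r)&(b>1.3*g)).astype(np.uint8)
    blue=cv2.morphologyEx(blue,cv2.MORPH_OPEN,np.ones((3,3)))
    cs=max(cv2.findContours(blue,0,2)[0],key=cv2.contourArea)
    hull=cv2.convexHull(cs)[:,0]
    W=np.array([ray(c,p,120)[:2] for p in hull],np.float32)
    print(name,'lid rect',cv2.minAreaRect(W))
    lid=cv2.fillConvexPoly(np.zeros(r.shape,np.uint8),hull,1);lid=cv2.dilate(lid,np.ones((9,9)))>0
    for k,m in(('red',(r>110)&(g<60)&(b<60)),('black',(r<45)&(g<45)&(b<45))):
        P=pts(c,m&lid);P=P[(P[:,2]>150)]
        if len(P):
            t=P[P[:,2]>np.percentile(P[:,2],95)-6]
            print(k,len(P),'all',np.median(P,0).round(1),'top',len(t),t.mean(0).round(1),t.min(0).round(1),t.max(0).round(1))
E
python3 - <<'E'
from h import *
for n in('top','scene'):measure(dict(np.load(n+'0.npz')),n)
E
```

```text
top lid rect ((532.5238647460938, -238.037353515625), (237.55015563964844, 215.33023071289062), 87.78257751464844)
red 52 all [ 546.  -238.3  175.4] top 50 [ 545.9 -238.4  175.5] [ 539.6 -246.3  171.7] [ 552.3 -230.7  178.2]
black 75 all [ 463.4 -231.9  174.9] top 55 [ 463.7 -235.2  175.5] [ 457.4 -243.6  171.4] [ 471.4 -228.1  177.6]
scene lid rect ((535.0527954101562, -236.400146484375), (238.1214141845703, 216.49261474609375), 87.73094940185547)
red 89 all [ 547.8 -235.6  172.2] top 50 [ 546.3 -239.1  174. ] [ 538.6 -248.   169.6] [ 554.2 -232.5  175.9]
black 98 all [ 467.6 -233.5  167.4] top 45 [ 466.  -235.8  173.7] [ 458.4 -242.8  170. ] [ 472.5 -229.9  176.2]
```

```bash
python3 -m crank '[{"offset":[0,-0.45,0],"turn":-0.118,"fingers":1},{"offset":[0,-0.45,0],"turn":-0.118,"fingers":1},{"offset":[1,-0.45,-1],"turn":-0.118,"fingers":1},{"offset":[1,-0.45,-1],"turn":-0.118,"fingers":1},{"offset":[1,-0.45,-1],"turn":-0.118,"fingers":1},{"offset":[1,-0.45,-1],"turn":-0.118,"fingers":1},{"offset":[1,-0.45,-1],"turn":-0.118,"fingers":1},{"offset":[1,-0.45,-1],"turn":-0.118,"fingers":1}]' 30
```

```text
clock: 0.9
tool_pos: [253.3, 427.9, 294.5]
tool_rot: [[0.999, 0.0, 0.043], [-0.043, -0.0, 0.999], [0.0, -1.0, -0.0]]
wrist_force: [0.7, 0.9, 0.5]
width: 32.2
```

```bash
python3 -m crank '[{"offset":[1,0,-1],"turn":0,"fingers":1},{"offset":[1,0,-1],"turn":0,"fingers":1},{"offset":[1,0,-1],"turn":0,"fingers":1},{"offset":[1,0,-1],"turn":0,"fingers":1},{"offset":[1,0,-1],"turn":0,"fingers":1},{"offset":[1,0,-1],"turn":0,"fingers":1}]' && python3 -m crank '[{"offset":[1,0,-1],"turn":0,"fingers":1},{"offset":[1,0,-1],"turn":0,"fingers":1},{"offset":[1,0,-1],"turn":0,"fingers":1},{"offset":[1,0,-1],"turn":0,"fingers":1},{"offset":[1,0,-1],"turn":0,"fingers":1},{"offset":[1,0,-1],"turn":0,"fingers":1}]' && python3 -m crank '[{"offset":[0,0,-1],"turn":0,"fingers":1},{"offset":[0,0,-1],"turn":0,"fingers":1},{"offset":[0,0,-1],"turn":0,"fingers":1},{"offset":[0,0,-1],"turn":0,"fingers":1},{"offset":[0,0,-1],"turn":0,"fingers":1}]' && python3 -m crank '[{"offset":[0,0,-1],"turn":0,"fingers":1},{"offset":[0,0,-1],"turn":0,"fingers":1},{"offset":[0,0,-1],"turn":0,"fingers":1},{"offset":[0,0,-1],"turn":0,"fingers":1},{"offset":[0,0,-1],"turn":0,"fingers":1}]'
```

```text
clock: 1.5
tool_pos: [396.8, 273.9, 294.1]
tool_rot: [[0.999, 0.0, 0.041], [-0.041, -0.0, 0.999], [0.0, -1.0, -0.0]]
wrist_force: [0.5, 0.4, -0.4]
width: 0.2
clock: 2.1
tool_pos: [540.6, 119.3, 293.6]
tool_rot: [[0.999, -0.001, 0.039], [-0.039, -0.0, 0.999], [-0.001, -1.0, -0.0]]
wrist_force: [-0.1, 0.9, 0.5]
width: 0.8
clock: 2.6
tool_pos: [533.9, -29.0, 294.2]
tool_rot: [[0.999, -0.0, 0.037], [-0.037, 0.001, 0.999], [-0.0, -1.0, 0.001]]
wrist_force: [0.8, 1.4, 0.2]
width: 0.7
clock: 3.1
tool_pos: [529.1, -178.8, 293.8]
tool_rot: [[0.999, -0.0, 0.037], [-0.037, 0.001, 0.999], [-0.0, -1.0, 0.001]]
wrist_force: [0.3, 1.1, -0.4]
width: 0.5
```

```bash
python3 -m crank '[{"offset":[0.13,0,-0.74],"turn":0,"fingers":1},{"offset":[0.13,0,-0.74],"turn":0,"fingers":1},{"offset":[0.13,0,-0.74],"turn":0,"fingers":1},{"offset":[0.13,0.6,-0.74],"turn":0,"fingers":1},{"offset":[0.13,0.6,-0.74],"turn":0,"fingers":1},{"offset":[0.13,0.75,-0.74],"turn":0,"fingers":1},{"offset":[0.13,0.86,-0.74],"turn":0,"fingers":1},{"offset":[0.13,0.98,-0.74],"turn":0,"fingers":1},{"offset":[0.13,0.98,-0.74],"turn":0,"fingers":1}]'
python3 - <<'E'
from rig import cams
import cv2,numpy as np
c=[cams.capture(n)['color'][:,:,::-1] for n in('top','scene')]
cv2.imwrite('pics/a.png',np.hstack([cv2.resize(c[0][110:290,270:470],None,fx=2,fy=2),cv2.resize(c[1][40:220,70:270],None,fx=2,fy=2)]))
E
```

```text
clock: 4.0
tool_pos: [544.1, -287.6, 144.5]
tool_rot: [[0.999, -0.004, 0.033], [-0.033, 0.004, 0.999], [-0.004, -1.0, 0.004]]
wrist_force: [-0.1, 0.2, -0.1]
width: 0.3
```

View pics/a.png

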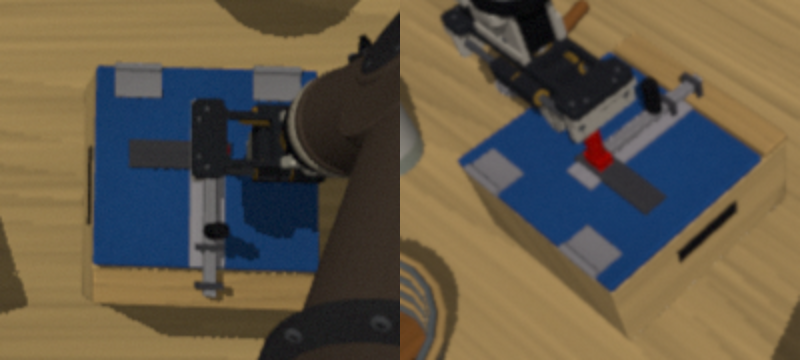

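The gripper, fingers shut, stands on the -y side of the red knob (right panel, about (598,152)). The black knob is clear of it at about (215,231) in the left panel. Next I push the keeper.

```bash
python3 -m crank '[{"offset":[0,0,0.08],"turn":0,"fingers":1},{"offset":[0,0,0.14],"turn":0,"fingers":1},{"offset":[0,0,0.19],"turn":0,"fingers":1},{"offset":[0,0,0.24],"turn":0,"fingers":1},{"offset":[0,0,0.29],"turn":0,"fingers":1},{"offset":[0,0,0.34],"turn":0,"fingers":1},{"offset":[0,0,0.39],"turn":0,"fingers":1},{"offset":[0,0,0.44],"turn":0,"fingers":1},{"offset":[0,0,0.48],"turn":0,"fingers":1},{"offset":[0,0,0.5],"turn":0,"fingers":1},{"offset":[0,0,0.5],"turn":0,"fingers":1}]'
python3 - <<'E'
from rig import cams
import cv2
from h import *
c=cams.capture('scene');measure(c,'scene')
cv2.imwrite('pics/b.png',cv2.resize(c['color'][40:220,70:270,::-1],None,fx=2,fy=2))
E
```

```text
clock: 5.2
tool_pos: [546.3, -217.1, 147.0]
tool_rot: [[0.999, -0.001, 0.038], [-0.038, 0.001, 0.999], [-0.001, -1.0, 0.001]]
wrist_force: [-0.2, -0.8, 0.0]
width: 1.1
scene lid rect ((535.099609375, -236.8193817138672), (239.08233642578125, 216.39927673339844), 87.8585205078125)
black 1251 all [ 567.3 -159.1  251.8] top 690 [ 556.7 -144.2  253.8] [ 514.8 -214.6  249.3] [ 585.9 -121.4  256.6]
```

View pics/b.png

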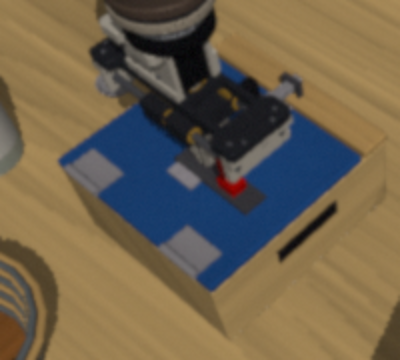

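The red keeper has moved along its track and its base is now at crop (232,184); the track still continues to (262,198). I'll push further in small steps.

```bash
python3 -m crank '[{"offset":[0,0,0.04],"turn":0,"fingers":1},{"offset":[0,0,0.07],"turn":0,"fingers":1},{"offset":[0,0,0.07],"turn":0,"fingers":1}]'; python3 -m crank '[{"offset":[0,0,0.03],"turn":0,"fingers":1},{"offset":[0,0,0.03],"turn":0,"fingers":1}]'
python3 - <<'E'
from rig import cams
from h import *
c=cams.capture('scene');I=c['color'].astype(int)
m=(I[...,0]>110)&(I[...,1]<60)&(I[...,2]<60);m[:,:70]=0;m[200:]=0
P=pts(c,m);P=P[P[:,2]>125];print(len(P),np.median(P,0),P.min(0),P.max(0))
E
```

```text
clock: 5.55
tool_pos: [546.5, -207.4, 147.1]
tool_rot: [[0.999, -0.001, 0.038], [-0.038, -0.0, 0.999], [-0.001, -1.0, -0.0]]
wrist_force: [-0.5, -2.3, 0.2]
width: 0.4
clock: 5.75
tool_pos: [546.4, -206.6, 147.3]
tool_rot: [[0.999, 0.0, 0.041], [-0.041, -0.005, 0.999], [0.0, -1.0, -0.005]]
wrist_force: [0.7, -13.0, -4.4]
width: 0.3
52 [ 554.20574573 -170.87881985  135.44859498] [ 541.45229538 -189.96000385  126.41955897] [ 557.86671281 -167.84886555  144.41141857]
```

The keeper is at its end stop: the push force rose to 13 N and it moved no further. Next I back off, rise, and go to the front of the bolt knob.

```bash
python3 -m crank '[{"offset":[0,0,-0.23],"turn":0,"fingers":1},{"offset":[0,-0.33,-0.23],"turn":0,"fingers":1},{"offset":[0,-0.47,-0.23],"turn":0,"fingers":1},{"offset":[0,-0.47,-0.23],"turn":0,"fingers":1},{"offset":[-0.77,-0.47,-0.23],"turn":0,"fingers":1},{"offset":[-0.77,-0.47,-0.23],"turn":0,"fingers":1},{"offset":[-0.77,-0.47,-0.23],"turn":0,"fingers":1},{"offset":[-0.77,-0.47,-0.23],"turn":0,"fingers":1},{"offset":[-0.77,-0.2,-0.23],"turn":0,"fingers":1},{"offset":[-0.77,-0.1,-0.23],"turn":0,"fingers":1},{"offset":[-0.77,-0.02,-0.23],"turn":0,"fingers":1},{"offset":[-0.77,-0.02,-0.23],"turn":0,"fingers":1}]'
python3 - <<'E'
from rig import cams
import cv2,numpy as np
c=[cams.capture(n)['color'][:,:,::-1] for n in('top','scene')]
cv2.imwrite('pics/c.png',np.hstack([cv2.resize(c[0][110:290,270:470],None,fx=2,fy=2),cv2.resize(c[1][40:220,70:270],None,fx=2,fy=2)]))
E
```

```text
clock: 7.0
tool_pos: [430.3, -232.4, 148.7]
tool_rot: [[0.999, -0.003, 0.038], [-0.038, 0.001, 0.999], [-0.003, -1.0, 0.001]]
wrist_force: [-0.1, 1.0, -0.7]
width: 0.4
```

View pics/c.png

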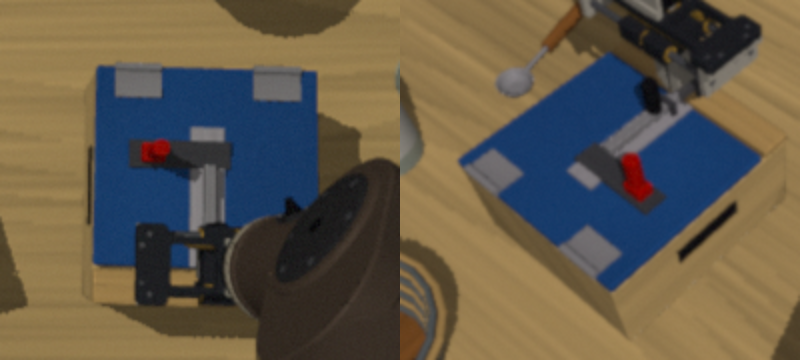

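The red keeper stands at the far end of its track (left panel (155,151)), and the fingers are in front of the black knob (right panel (652,97)). Next I push the bolt back.

```bash
python3 -m crank '[{"offset":[0.07,0,0],"turn":0,"fingers":1},{"offset":[0.12,0,0],"turn":0,"fingers":1},{"offset":[0.17,0,0],"turn":0,"fingers":1},{"offset":[0.22,0,0],"turn":0,"fingers":1},{"offset":[0.27,0,0],"turn":0,"fingers":1},{"offset":[0.32,0,0],"turn":0,"fingers":1},{"offset":[0.36,0,0],"turn":0,"fingers":1},{"offset":[0.4,0,0],"turn":0,"fingers":1},{"offset":[0.42,0,0],"turn":0,"fingers":1},{"offset":[0.42,0,0],"turn":0,"fingers":1}]'; python3 -m crank '[{"offset":[0.03,0,0],"turn":0,"fingers":1},{"offset":[0.03,0,0],"turn":0,"fingers":1}]'
```

```text
clock: 8.1
tool_pos: [493.3, -235.4, 150.1]
tool_rot: [[0.999, -0.0, 0.039], [-0.039, 0.0, 0.999], [-0.001, -1.0, 0.0]]
wrist_force: [-1.4, 0.6, 0.3]
width: 0.3
clock: 8.3
tool_pos: [493.7, -235.6, 149.7]
tool_rot: [[0.999, -0.007, 0.04], [-0.04, 0.002, 0.999], [-0.007, -1.0, 0.002]]
wrist_force: [-15.8, 1.2, 11.4]
width: 0.3
```

The bolt hit its end stop at 16 N. Next I back off, rise, and check.

```bash
python3 -m crank '[{"offset":[-0.2,0,0],"turn":0,"fingers":1},{"offset":[-0.2,0,0],"turn":0,"fingers":1},{"offset":[-0.2,-0.3,0],"turn":0,"fingers":1},{"offset":[-0.2,-0.6,0],"turn":0,"fingers":1},{"offset":[-0.2,-0.9,0],"turn":0,"fingers":1},{"offset":[-0.8,-0.9,0],"turn":0,"fingers":1},{"offset":[-0.8,-0.9,0],"turn":0,"fingers":1},{"offset":[-0.8,-0.9,0],"turn":0,"fingers":1},{"offset":[-0.8,-0.9,0],"turn":0,"fingers":1}]'
python3 - <<'E'
from rig import cams
import cv2
from h import *
C=[cams.capture(n) for n in('top','scene')]
for c in C: measure(c,'')
c=[x['color'][:,:,::-1] for x in C]
cv2.imwrite('pics/d.png',np.hstack([cv2.resize(c[0][110:290,270:470],None,fx=2,fy=2),cv2.resize(c[1][40:220,70:270],None,fx=2,fy=2)]))
E
```

```text
clock: 9.2
tool_pos: [378.2, -230.8, 285.9]
tool_rot: [[0.999, 0.003, 0.039], [-0.039, 0.001, 0.999], [0.003, -1.0, 0.001]]
wrist_force: [0.7, 0.4, 0.7]
width: 0.4
 lid rect ((532.4729614257812, -238.01593017578125), (237.5557403564453, 215.41943359375), 87.7668685913086)
red 60 all [ 548.4 -178.2  175.8] top 52 [ 548.  -179.1  176.1] [ 540.3 -186.5  173.1] [ 554.6 -172.2  178.1]
black 76 all [ 511.7 -235.1  174.9] top 53 [ 512.8 -237.2  175.4] [ 505.4 -245.2  171.8] [ 519.6 -230.   178.7]
 lid rect ((534.9808349609375, -236.32186889648438), (238.096923828125, 216.6737518310547), 87.8585205078125)
red 94 all [ 550.5 -176.4  172.7] top 55 [ 549.  -179.1  174.1] [ 540.6 -187.8  170.4] [ 555.8 -171.2  176.9]
black 107 all [ 516.4 -234.8  167.9] top 49 [ 514.5 -237.8  173.8] [ 506.9 -246.5  169.8] [ 521.6 -231.5  176.7]
```

View pics/d.png

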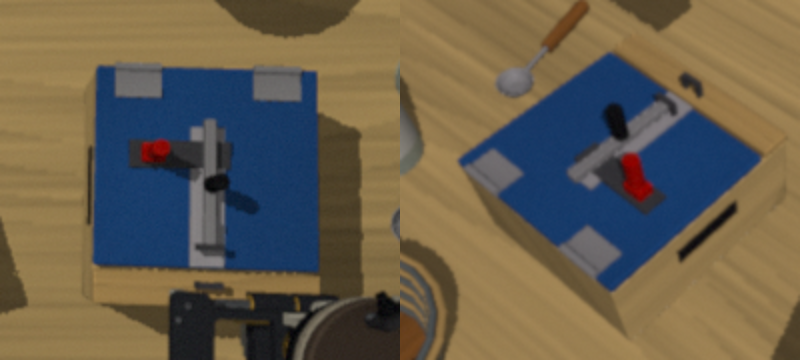

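The keeper has moved 59 mm and stands at the end of its track ((155,151) left panel). The bolt has moved 49 mm and is out of its catch (knob at (216,183) left panel). The arm is clear of both.

```bash
python3 -c "
from rig import job;print(job.job_done())"
```

```text
the job is handed in; nothing more can be done
None
```

The blue-lidded box is unlatched, and I handed the job in at about 9.3 s on the robot's clock. With the fingers shut, I pushed the red keeper sideways to its end stop. I then pushed the bolt's black knob straight back to its own stop and backed the arm away.

- **Keeper:** both cameras put its travel at about 60 mm, and it stopped with 13 N on the wrist.
- **Bolt:** both cameras put its travel at about 49 mm, and it stopped with 16 N on the wrist. The picture shows it out of its catch.
- **Arm:** at the end it was clear, with the TCP at z = 286 mm and under 1 N of noise on the wrist. The arm crossed the white box's area at TCP z = 294 mm, and the wrist showed only about 1 N there.

None of my checks failed. The two cameras differed by about 2 mm, which is within calibration.

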